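# Press a bush into a mincer plate with one turn of the flywheel

## Task

A new bronze bush stands started in the bore of the mincer plate on the bench press's shuttle: push the shuttle in until you feel it bear firmly on its back stop, without shoving it hard. Then turn the flywheel by its handle through exactly one unhurried revolution, the top going away from you, so that the ram drives the bush flush and comes back up to the top; hold the handle lightly and do not strain the crank. Last, draw the shuttle fully out again and let go, leaving the other things on the bench where they are.

Things in the scene. Friction and masses are not known exactly. Their poses are not given: they have to be found in the camera images.
- press: small grey cast bench crank press, fixed. Origin on the table straight under the ram axis; x (level, away from the robot) is the way the shuttle goes in, y points to the flywheel side, z up. Base 250 x 150 x 32 mm. Two side columns at y = 49 to 69 mm either side, x within 42 mm of 0, up to z = 279 mm; ram guide between them at z = 119 to 171 mm, x within 33 mm
- ram_nose (a point): middle of the underside of the press's round flat ram pad, 56 mm across, on the ram axis; 89 mm above the table when up; it comes down about 28 mm at half a turn of the flywheel, level with the mincer plate's top
- shuttle: dark steel slide plate 165 x 84 x 12 mm with the mincer plate (70 mm across, 10 mm thick) in its nest. Origin under the mincer plate's centre, 40 mm above the table, axes as the press's. It slides only along the press's x: origin at x = -65 mm (press frame) when fully out on its front end stop, between x = -14 and +6 mm when it bears on the back stop. Friction about 2.5 N
- shuttle_knob (a point): centre of the black upright knob on the shuttle's front end: 26 mm across, 34 mm tall, centre 83 mm above the table; it moves with the shuttle, 105 mm nearer the robot than the shuttle's origin
- back_stop: bracket 18 x 60 x 34 mm on the press base, origin under it at x = 88, z = 32 mm (press frame). Its rubber-faced screw stops the shuttle; the last user's setting varies by 20 mm and is not reported: feel for it. Bearing firmly is 5 N or more on the screw for 0.1 s (8 N at the knob), over 22 N is shoving; it yields 1 mm per 5 N
- bush (a joint): how far the bronze bush (22 mm across, 10 mm tall) has gone down into the mincer plate, in m: 0 at the start (9 mm proud), 0.009 flush; flush counts from 0.0075. It resists with about 90 N, which is up to about 20 N at the flywheel handle, between about 100 and 175 degrees of the turn
- wheel_hub (a point): centre of the spoked flywheel (172 mm across, 24 mm thick, on the press's +y side), on its level shaft, 235 mm above the table, at x = 0, y = 90 mm in the press frame
- wheel_handle (a point): middle of the flywheel's handle: a level black rod along the press's y, 25 mm across, 100 mm long (50 mm to each side of this point), turning freely on its spindle so the hand keeps its attitude. The point runs on a circle of 70 mm radius round the shaft, 70 mm outside the hub centre (+y). All finger forces on it (both squeezes and the load) must add up to under 160 N
- flywheel (a joint): turn of the flywheel in rad, growing as the top goes away from the robot: 0 with ram up and handle at the top (starts within 0.1 of it), 3.14 ram down, 6.28 after the full revolution (within 0.17 will do). Friction about 3 N at the handle; it stays where it is left. Unhurried is under 4 rad/s
- spare_plate: bystander: loose steel mincer plate 70 mm across, 10 mm thick, on the table beside the press under the handle; origin under its centre
- bush_tin: bystander: round tin with three spare bushes, 72 mm across, 26 mm high; origin under its centre
- oil_bottle: bystander: small clear bottle, 48 mm across, 130 mm high; origin under its centre
- wrench: bystander: steel spanner, 170 mm long, flat on the table
- jar: bystander: amber jar with a steel lid, 84 mm across, 120 mm high; origin under its centre
- auger: bystander: aluminium mincer screw standing on its 60 mm flange, 125 mm high; origin under its centre
- honing_steel: bystander: honing steel, 310 mm long, black handle, flat on the table; origin at its guard

How it is judged:
By the outcome, as a careful person would: the job done as asked, in the order asked, and still so for the second after the job is handed in, with the robot touching nothing.
It also fails if it takes over 69 s, if anything falls off the work surface, if the arm or the gripper's body presses on something with over 40 N, if the wrist force passes 120 N, or if a joint passes its speed limit or range.

## Robot

A 6-joint arm with a two-finger parallel gripper is mounted at the origin on the work surface. World frame = base frame: x ahead of the robot, y to its left, z up, the work surface at z = 0. Lengths are in m, angles in rad, forces in N, time in s.
With the tool pointing down it reaches from about 0.25 to 0.725 m from the base axis. Payload 4 kg.
Tool frame: the origin (TCP) lies on the mounting face of the last link; the fingertips stand 173 mm ahead of it and the grasp point (between the pads) lies 155 mm ahead of it; x points along the fingers, z is the direction in which the jaws open and shut, and the axes are right-handed (so a half turn about x gives the same grasp; the last joint's range is limited). The gripper opens to 85 mm and grips with 20 to 120 N. Pads are 22 mm wide; open, the fingers measure 114 mm over their backs; the gripper's body (76 mm by 85 mm) begins 54 mm behind the grasp point. The pads swing forward as they close: fully open they stand 13 mm farther back than shut.
Start: joints at [1.193, 0.241, 0.005, 1.335, 0, 1.571], TCP at [0.184, 0.465, 0.405] pointing down, gripper open.
Joint ranges: [-2.72, 2.72], [-1.05, 1.87], [-1.09, 1.28], [-1.99, 2.15], [-1.42, 1.44], [-3.14, 3.14]. Speed limits (rad/s): [2.79, 2.79, 3.14, 3.14, 3.14, 3.14].

## Interface

Orientations are given as a rotation vector (axis times angle).
In Python, from workcell import move_ptp, move_linear, set_joints, release, grasp, hold, inverse_kinematics, grab_frame, MotionError, hand_in, current_time_s, current_qpos, current_qvel, current_joint_torque, current_tcp_pos, current_orientation, current_ft_force, current_ft_torque, current_gripper_width gives the robot as it stands. Calls block until the motion is done:
- move_ptp(position, orientation): joint-space move of the TCP to a pose.
- move_linear(position, frame=None, velocity=0.15): straight line of the TCP; frame=None keeps the orientation; velocity is the mean speed in m/s.
- set_joints(angles): joint-space move.
- release() and grasp(squeeze=None): open the fingers fully, or close them until they stop; squeeze is the grip in N (None keeps the last).
- hold(seconds).
- inverse_kinematics(position, orientation): joint angles nearest the present ones, or None.
- grab_frame(name): name is "side" or "top" or "wrist"; returns a dict with "img" (480x640x3 uint8, blue, green, red), "range_z" (480x640 float32, m along the optical axis (not along the pixel's ray), 0 where there is no reading), "vertical_fov" (degrees; the focal length in pixels is half the picture's height over the tangent of half this angle, whatever the lens; pixels are square), "cx", "cy" (the principal point, pixels), "eye" and "orientation" of the camera in the world; the wrist camera has in their place "hand_eye" (4x4, takes a point from camera to tool coordinates, whose origin is the TCP and whose axes are the tool frame's). Camera axes: x right, y down, z forward; pixel columns grow to the right and rows downward; lengths in m; the calibration is good to about 2 mm. A picture is of the moment at which its call begins: read the wrist's pose just before it.
A pose or a line that the arm cannot do raises MotionError and nothing moves.
- hand_in(): hands the job in, once; it reports no verdict.
Readings, each from a call of its own:
- current_time_s(): time.
- current_qpos(): joint angles.
- current_qvel(): joint speeds.
- current_joint_torque(): joint torques, N m.
- current_tcp_pos(): TCP position.
- current_orientation(): TCP orientation.
- current_ft_force(): force on the tool from outside, world axes, zero at the start.
- current_ft_torque(): the same for the moment, N m.
- current_gripper_width(): finger opening in m.
Only numpy, scipy, OpenCV 4.12 (cv2) and the standard library are available. Lean on these libraries where they do the work, as an engineer would, in place of code of your own. Each camera call takes 0.05 s, during which the arm holds its last target.

## Working session

There is one attempt and no reset: what is moved stays moved. The work goes in short steps, each a Python script; the robot and the scene stay as the last script left them, time stands still between calls to the robot, and variables do not carry over. Pictures are saved under pics/ and viewed, and the job is handed in when it is done.

```bash
ls; mkdir -p pics
python3 - <<'E'
from workcell import *
import cv2,numpy as np
for n in ("side","top","wrist"):
    f=grab_frame(n); cv2.imwrite(f"pics/{n}0.png",f["img"]); np.savez(f"{n}0.npz",**f)
    print(n,{k:(np.round(v,4).tolist() if not np.isscalar(v) else v) for k,v in f.items() if k not in("img","range_z")})
print(current_time_s(),current_tcp_pos(),current_orientation(),current_ft_force())
E
```

```text
pics
side {'vertical_fov': 48.39918150266334, 'cx': 323.0275989706089, 'cy': 239.87826657655526, 'eye': [1.3389, -0.4811, 1.3528], 'orientation': [-2.1581, -1.2755, 0.4488]}
top {'vertical_fov': 51.09803966796998, 'cx': 316.2880167070056, 'cy': 237.7516599320398, 'eye': [0.2561, -0.005, 1.4195], 'orientation': [-2.1184, 2.0855, -0.2311]}
wrist {'vertical_fov': 71.1052961296958, 'cx': 318.42790648004666, 'cy': 245.07305541098623, 'hand_eye': [[-0.0008, -0.2936, 0.9559, 0.0304], [0.0008, -0.9559, -0.2936, 0.075], [1.0, 0.0005, 0.001, -0.0004], [0.0, 0.0, 0.0, 1.0]]}
0.15 [0.18435584 0.46457937 0.40401022] [-0.92752568  1.36590531  0.9260608 ] [-0.29658677  0.04478625 -0.11589372]
```

View pics/side0.png

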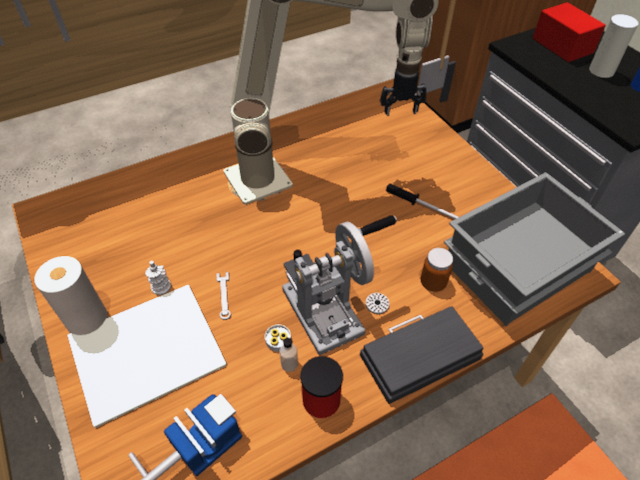

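View pics/top0.png

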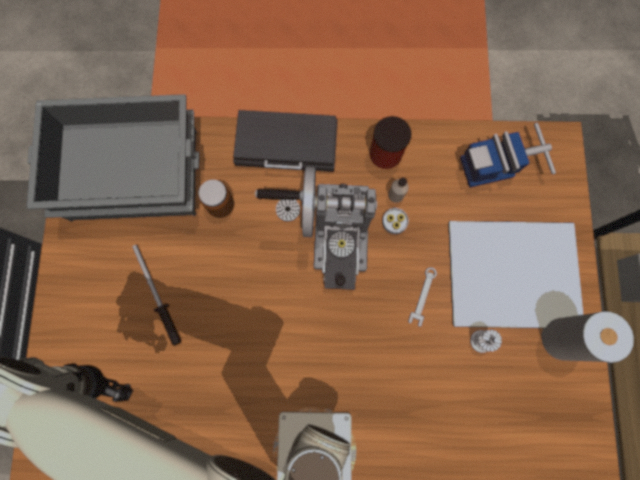

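View pics/wrist0.png

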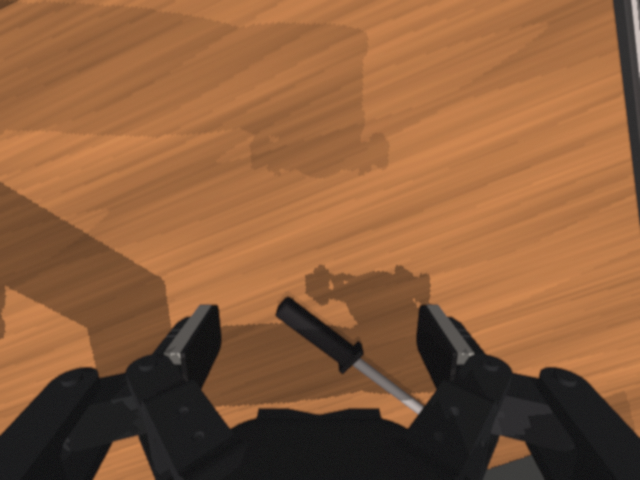

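The top view shows the press at about (345,220), with the knob near (340,280), the mincer plate at (342,245), the handle at (258–303,194) and the wheel at x≈308. I'll turn these into 3D points next.

```bash
cat > h.py <<'E'
import numpy as np,cv2
from scipy.spatial.transform import Rotation as R
def cloud(f):
    z=np.asarray(f["range_z"],float);H,W=z.shape
    fl=H/2/np.tan(np.radians(float(f["vertical_fov"]))/2)
    u,v=np.meshgrid(np.arange(W),np.arange(H))
    P=np.stack([(u-f["cx"])/fl*z,(v-f["cy"])/fl*z,z],-1)
    Q=P@R.from_rotvec(f["orientation"]).as_matrix().T+f["eye"]
    Q[z<=0]=np.nan
    return Q
E
python3 - <<'E'
from h import *
for n in("top","side"):
    f=dict(np.load(n+"0.npz"));Q=cloud(f)
    img=f["img"]
    if n=="top":
        c=cv2.resize(img[150:310,230:430],None,fx=4,fy=4,interpolation=cv2.INTER_CUBIC);x0,x1,y0,y1=250,300,185,204
    else:
        c=cv2.resize(img[200:360,260:460],None,fx=4,fy=4,interpolation=cv2.INTER_CUBIC)
    c=c[:600];cv2.imwrite(f"pics/{n}_z.png",c)
    t=Q[(img[...,2]>120)&(abs(Q[...,2])<.05)];print(n,"table z",np.nanmedian(t[:,2]))
    dark=img.max(-1)<60
    m=dark&(Q[...,2]>.26)&(Q[...,2]<.36)&(Q[...,0]>.2)&(Q[...,0]<.65)&(abs(Q[...,1])<.35)
    ys,xs=np.nonzero(m);print("handle px",xs.min(),xs.max(),ys.min(),ys.max(),len(xs))
    P=Q[m];print(P.min(0),P.max(0),np.median(P,0))
    m=dark&(Q[...,2]>.085)&(Q[...,2]<.11)&(Q[...,0]>.2)&(Q[...,0]<.5)&(abs(Q[...,1])<.2)
    P=Q[m];ys,xs=np.nonzero(m);print("knob",len(P),xs.mean(),ys.mean(),P.mean(0) if len(P) else 0,P.min(0),P.max(0))
E
```

```text
top table z 0.00023126248240779024
handle px 258 352 189 207 354
[ 0.59406236 -0.08270804  0.26529627] [0.62111481 0.13767497 0.32038629] [0.60789113 0.09197698 0.3148611 ]
knob 73 340.13698630136986 279.52054794520546 [ 0.44272102 -0.06256019  0.09874162] [ 0.4312686  -0.07303827  0.0852247 ] [ 0.45545796 -0.05147287  0.10536126]
side table z 0.0015623721602670004
handle px 301 395 216 266 403
[ 0.53781768 -0.13108622  0.26009947] [0.6468783  0.1406229  0.32231526] [0.6170841  0.07429829 0.31162255]
knob 46 297.0217391304348 253.6304347826087 [ 0.44821287 -0.06519766  0.09885949] [ 0.43481136 -0.07492523  0.08833593] [ 0.45976193 -0.05393947  0.10639601]
```

View pics/top_z.png

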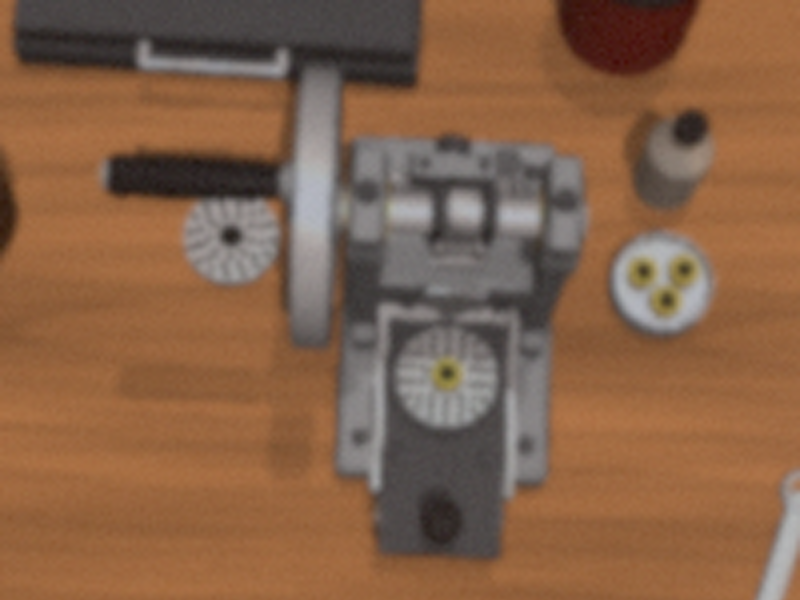

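View pics/side_z.png

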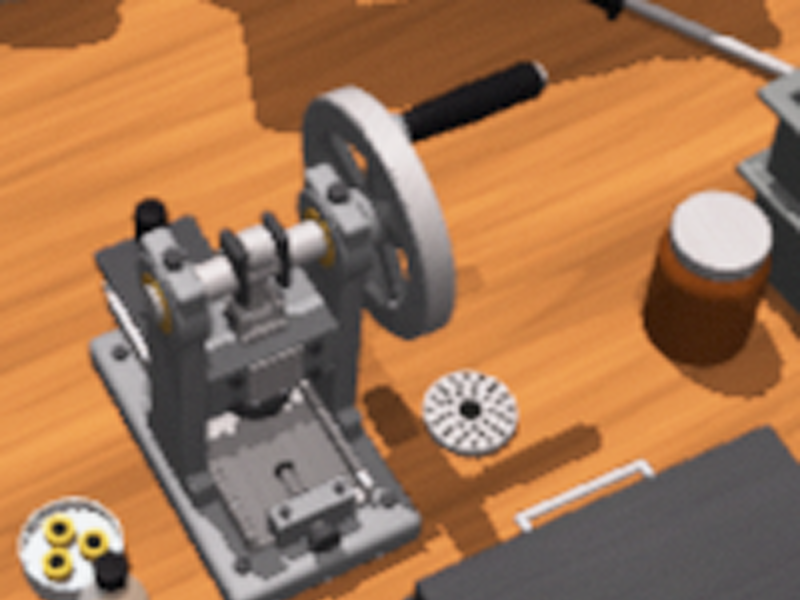

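Run:
```python
from h import *
def pca(P):
    c=P.mean(0);w,v=np.linalg.eigh(np.cov((P-c).T));return c,v[:,-1],np.sqrt(w)
for n in("top","side"):
    f=dict(np.load(n+"0.npz"));Q=cloud(f);img=f["img"].astype(int)
    dark=img.max(-1)<60
    X,Y,Z=Q[...,0],Q[...,1],Q[...,2]
    m=dark&(Z>.29)&(Z<.36)&(X>.57)&(X<.66)&(Y>.035)&(Y<.16)
    P=Q[m];c,d,w=pca(P[:,:2]);d=d*np.sign(d[1]);print(n,"handle",len(P),c,"yaw",np.degrees(np.arctan2(-d[0],d[1])),P.min(0),P.max(0),"z90",np.percentile(P[:,2],[50,90,97]))
    hsv=cv2.cvtColor(img.astype(np.uint8),cv2.COLOR_BGR2HSV)
    # bush yellow
    m=(hsv[...,0]>20)&(hsv[...,0]<35)&(hsv[...,1]>110)&(X>.45)&(X<.7)&(Y>-.12)&(Y<0)&(Z>.045)&(Z<.085)
    if m.any(): print("bush",m.sum(),Q[m].mean(0))
    # column tops
    m=(Z>.262)&(Z<.30)&(X>.5)&(X<.72)&(Y<.015)&(Y>-.15)
    P=Q[m];print("coltops",len(P),P.min(0),P.max(0))
    for s,(a,b) in {"left":(-.015,.015),"right":(-.16,-.11)}.items():
        p=P[(P[:,1]>a)&(P[:,1]<b)]
        if len(p):print(s,len(p),p.mean(0),p.min(0),p.max(0))
    # wheel
    m=(Z>.16)&(X>.48)&(X<.74)&(Y>.0)&(Y<.06)&~dark
    P=Q[m]; print("wheel",len(P),P.min(0),P.max(0)); 
    p=P[np.abs(P[:,2]-P[:,2])<1]; c,d,w=pca(P[:,:2]);d*=np.sign(d[0]);print(" c",c,"yaw",np.degrees(np.arctan2(d[1],d[0])))
    # base: z .032
    m=(abs(Z-.032)<.004)&(X>.4)&(X<.8)&(abs(Y+.065)<.12)&(abs(img[...,2]-img[...,0])<25)
    P=Q[m].astype(np.float32); 
    if len(P)>50: r=cv2.minAreaRect(P[:,:2]*1000);print("base",len(P),r)
    m=(abs(Z-.04)<.02)&(Z>.042)&(X>.4)&(X<.55)&(abs(Y+.065)<.07)
    P=Q[m].astype(np.float32); r=cv2.minAreaRect(P[:,:2]*1000);print("shuttle",len(P),r)
    # bystander spare plate
    m=(Z>.005)&(Z<.02)&(X>.5)&(X<.68)&(Y>.03)&(Y<.15)&(hsv[...,1]<80);P=Q[m];print("spare",len(P),P.mean(0))
```

```text
top handle 353 [0.60848187 0.09173812] yaw -1.2654419548460507 [0.59905076 0.04470457 0.30531175] [0.62111481 0.13767497 0.32038629] z90 [0.31486999 0.31796086 0.31927926]
bush 25 [ 0.54627588 -0.06562573  0.07059399]
coltops 576 [ 0.53432437 -0.13791918  0.26209824] [0.6957312  0.01469355 0.29980252]
left 209 [ 0.60991773 -0.00185847  0.27487401] [ 0.53432437 -0.01350108  0.26216898] [0.6957312  0.01469355 0.29980252]
right 224 [ 0.60931667 -0.12667586  0.27129259] [ 0.58022719 -0.13791918  0.26211245] [ 0.63896027 -0.11596393  0.28433042]
wheel 906 [0.52767888 0.00076829 0.16208658] [0.69639286 0.05924616 0.32624375]
 c [0.60006657 0.02061207] yaw -2.1026419221722303
base 675 ((638.4464111328125, -62.59691619873047), (328.91375732421875, 179.76278686523438), 7.729739665985107)
shuttle 1225 ((487.1103210449219, -65.25408935546875), (97.02867126464844, 125.41510772705078), 89.60558319091797)
spare 340 [0.65555032 0.0876656  0.010014  ]
side handle 296 [0.61754865 0.09103234] yaw -2.4752996814361143 [0.60370656 0.04120471 0.29988549] [0.62713637 0.1406229  0.32231526] z90 [0.31470414 0.31925636 0.3208938 ]
coltops 609 [ 0.53857742 -0.13974745  0.26208428] [0.70030932 0.0149352  0.29993823]
left 287 [0.62876642 0.0031967  0.27886305] [ 0.53857742 -0.01480577  0.2623486 ] [0.70030932 0.0149352  0.29993823]
right 191 [ 0.61553801 -0.1282026   0.27188368] [ 0.58025782 -0.13974745  0.26208428] [ 0.6435029  -0.11526055  0.28658625]
wheel 1044 [5.32461515e-01 1.69582192e-04 1.66200454e-01] [0.70376746 0.05738664 0.32892906]
 c [0.64078409 0.0188336 ] yaw -1.4261258957687892
base 774 ((638.99853515625, -70.8351821899414), (146.0358123779297, 319.1909484863281), 88.67622375488281)
shuttle 308 ((478.14984130859375, -66.31459045410156), (91.69547271728516, 113.68327331542969), 88.0239028930664)
spare 282 [0.65720445 0.08861016 0.01120451]
```

```bash
cat >> h.py <<'E'
YAW=np.radians(-1.5)
def ori(jaw):
    x=np.array([0,0,-1.]);c,s=np.cos(YAW),np.sin(YAW)
    y=np.array([-c,-s,0]) if jaw=='y' else np.array([-s,c,0])
    z=np.cross(x,y);return R.from_matrix(np.stack([x,y,z],1)).as_rotvec()
EX=np.array([np.cos(YAW),np.sin(YAW),0]);EY=np.array([-np.sin(YAW),np.cos(YAW),0]);EZ=np.array([0,0,1.])
E
python3 - <<'E'
from workcell import *
from h import *
print(np.round(R.from_rotvec(current_orientation()).as_matrix(),2))
for j,ps in (('y',[[.445,-.063,.35],[.445,-.063,.238],[.52,-.065,.238]]),('x',[[.613,.1,.6],[.613,.1,.46],[.685,.1,.39],[.613,.1,.32],[.545,.1,.39]])):
    for p in ps:
        q=inverse_kinematics(np.array(p),ori(j));print(j,p,None if q is None else np.round(q,3))
print([np.round(current_ft_force(),2) for _ in range(3)],current_gripper_width())
E
```

```text
[[-0.   -0.93  0.37]
 [-0.    0.37  0.93]
 [-1.    0.   -0.  ]]
y [0.445, -0.063, 0.35] [-0.141  0.175 -0.225  1.171  0.    -0.114]
y [0.445, -0.063, 0.238] [-0.141  0.294 -0.398  0.879  0.    -0.114]
y [0.52, -0.065, 0.238] [-0.124  0.42  -0.202  0.949  0.    -0.098]
x [0.613, 0.1, 0.6] [0.162 0.588 1.046 2.029 0.    1.759]
x [0.613, 0.1, 0.46] [0.162 0.485 0.501 1.587 0.    1.759]
x [0.685, 0.1, 0.39] [0.145 0.656 0.61  1.525 0.    1.742]
x [0.613, 0.1, 0.32] [0.162 0.525 0.203 1.249 0.    1.759]
x [0.545, 0.1, 0.39] [0.181 0.355 0.124 1.34  0.    1.778]
[array([-0.3 ,  0.04, -0.12]), array([-0.3 ,  0.04, -0.12]), array([-0.3 ,  0.04, -0.12])] 0.0855523134575059
```

Run:
```python
from workcell import *
from h import *
move_ptp(np.array([.445,-.063,.36]),ori('y'))
p=current_tcp_pos();o=current_orientation();f=grab_frame("wrist")
print(current_time_s(),p,current_ft_force())
T=np.eye(4);T[:3,:3]=R.from_rotvec(o).as_matrix();T[:3,3]=p
C=T@f["hand_eye"];f["eye"]=C[:3,3];f["orientation"]=R.from_matrix(C[:3,:3]).as_rotvec()
np.savez("wrist1.npz",**f);cv2.imwrite("pics/wrist1.png",f["img"])
Q=cloud(f);img=f["img"];X,Y,Z=Q[...,0],Q[...,1],Q[...,2]
m=(img.max(-1)<70)&(Z>.092)&(Z<.108)&(abs(X-.445)<.03)&(abs(Y+.063)<.03)
P=Q[m];print("knobtop",len(P),P.mean(0),P.min(0),P.max(0),cv2.minEnclosingCircle((P[:,:2]*1000).astype(np.float32)))
```

```text
2.3167 [ 0.44514373 -0.06245675  0.36007096] [-1.58547382 -0.35899825  0.38322723]
knobtop 959 [ 0.43997392 -0.0624484   0.09961153] [ 0.42892823 -0.07511933  0.09203905] [ 0.4530616  -0.04972594  0.10300334] ((441.3464660644531, -62.43301773071289), 12.866867065429688)
```

View pics/wrist1.png

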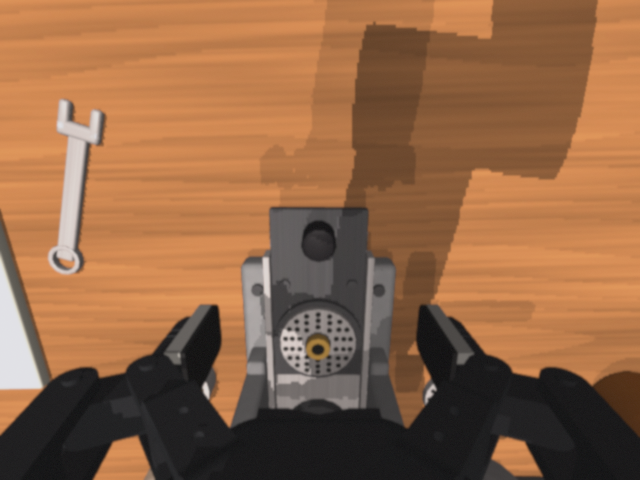

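The wrist view shows the knob at (319,240) and the shuttle lined up with the image axes. The reported orientation needs checking.

Run:
```python
from workcell import *
from h import *
print(ori('y'),np.round(R.from_rotvec(ori('y')).as_matrix(),3));print(current_orientation(),np.round(R.from_rotvec(current_orientation()).as_matrix(),3),current_qpos(),current_qvel())
d=np.load("wrist1.npz");print(np.round(R.from_rotvec(d["orientation"]).as_matrix(),3))
f=dict(d);Q=cloud(f);img=f["img"].astype(int);X,Y,Z=Q[...,0],Q[...,1],Q[...,2]
m=(abs(Z)<.004);print("table",np.nanmedian(Z[m]))
hsv=cv2.cvtColor(f["img"],cv2.COLOR_BGR2HSV)
m=(hsv[...,0]>15)&(hsv[...,0]<35)&(hsv[...,1]>90)&(abs(Z-.068)<.008);print("bush",m.sum(),Q[m].mean(0))
```

```text
[-1.18989697  1.2214634   1.18989697] [[-0.    -1.     0.026]
 [-0.     0.026  1.   ]
 [-1.     0.    -0.   ]]
[-1.19082816  1.2205856   1.19075186] [[ 0.    -1.     0.025]
 [ 0.     0.025  1.   ]
 [-1.    -0.     0.   ]] [-1.39218057e-01  1.67429283e-01 -2.06526182e-01  1.19663802e+00
  1.88996463e-04 -1.14315705e-01] [ 0.00318009  0.00195628  0.00088963  0.00130629  0.00053281 -0.00040414]
[[ 0.024  0.955  0.294]
 [ 1.    -0.024 -0.006]
 [ 0.001  0.294 -0.956]]
table 0.0004952437463130455
bush 456 [ 0.54462138 -0.06565098  0.07000359]
```

```bash
sed -i 's/radians(-1.5)/radians(-1.6)/' h.py
cat >> h.py <<'E'
def ft(n=4):
    from workcell import current_ft_force,hold
    a=[]
    for _ in range(n): a.append(current_ft_force());hold(.01)
    return np.mean(a,0)
E
python3 - <<'E'
from workcell import *
from h import *
move_linear(np.array([.4415,-.0625,.238]),ori('y'),velocity=.12)
hold(.15);b=ft();np.save("b.npy",b)
grasp(40);hold(.15)
print(current_time_s(),current_tcp_pos(),b,ft()-b,current_gripper_width())
E
```

```text
4.3917 [ 0.44148962 -0.06245187  0.23815034] [-0.06338729  0.10395301  0.25104116] [-1.10332042  0.75818501  2.89685694] 0.02477599549781851
```

Run:
```python
from workcell import *
from h import *
b=np.load("b.npy");p0=current_tcp_pos();np.save("knob_out.npy",p0)
move_linear(p0+.044*EX,velocity=.08);hold(.05);print(current_time_s(),ft()-b)
d=.044
while d<.082:
    d+=.0008;move_linear(p0+d*EX,velocity=.02);f=(ft(3)-b);fx=f@EX
    a=(current_tcp_pos()-p0)@EX
    print(round(d*1e3,1),round(a*1e3,2),np.round(f,1))
    if fx<-13: break
hold(.3);print(current_time_s(),ft()-b,(current_tcp_pos()-p0)*1e3,current_gripper_width())
```

```text
5.175 [ 2.45007654 -0.97057185 -0.87395996]
44.8 44.35 [-0.4 -0.9  1.8]
45.6 45.09 [-2.9 -1.4  4.4]
46.4 46.31 [-2.9 -2.3  4.6]
47.2 47.24 [-2.  -2.3  4.2]
48.0 48.07 [-1.9 -3.1  4. ]
48.8 48.85 [-2.2 -3.3  4.1]
49.6 49.66 [-2.4 -3.3  4.2]
50.4 50.47 [-2.6 -3.5  4. ]
51.2 51.24 [-1.9 -4.   4.7]
52.0 52.04 [-2.3 -4.6  4.1]
52.8 52.85 [-2.2 -4.3  3.8]
53.6 53.62 [-2.7 -4.7  4.2]
54.4 54.43 [-1.7 -4.8  4. ]
55.2 55.24 [-2.4 -4.4  4.2]
56.0 56.03 [-1.9 -4.4  3.8]
56.8 56.83 [-2.2 -4.8  3.9]
57.6 57.65 [-2.4 -4.9  4.5]
58.4 58.43 [-2.4 -4.7  4. ]
59.2 59.24 [-2.2 -4.7  4. ]
60.0 60.03 [-2.2 -4.5  4. ]
60.8 60.82 [-2.6 -4.4  4.3]
61.6 61.62 [-1.8 -4.3  4.2]
62.4 62.43 [-2.6 -4.6  4.1]
63.2 63.24 [-2.7 -5.   4.4]
64.0 64.02 [-1.8 -4.8  4. ]
64.8 64.82 [-1.8 -5.2  4. ]
65.6 65.62 [-2.3 -4.3  3.5]
66.4 66.44 [-2.2 -4.4  4. ]
67.2 67.22 [-2.2 -5.   3.4]
68.0 67.53 [-3.8 -4.7  6. ]
68.8 67.78 [-5.4 -4.2  7.4]
69.6 68.04 [-8.  -4.6  9.6]
70.4 68.29 [-9.8 -4.4 11.5]
71.2 68.53 [-12.2  -5.   13. ]
72.0 68.79 [-13.9  -4.9  14.6]
15.1333 [-13.88171812  -4.01563743  15.03320312] [ 6.87562530e+01 -2.02475873e+00 -3.76604142e-02] 0.02504264863712673
```

The back stop is felt at about 67.3 mm of travel, and the knob is now pushing with about 14 N. Next I ease off, release and move over the handle.

Run:
```python
from workcell import *
from h import *
b=np.load("b.npy");p0=np.load("knob_out.npy")
t=p0+.0695*EX
move_linear(t,velocity=.03);hold(.05);print(ft()-b)
np.save("knob_in.npy",current_tcp_pos())
release()
move_linear(t+[0,0,.295],velocity=.25)
move_ptp(np.array([.612,.0975,.535]),ori('x'))
p=current_tcp_pos();o=current_orientation();f=grab_frame("wrist")
T=np.eye(4);T[:3,:3]=R.from_rotvec(o).as_matrix();T[:3,3]=p
C=T@f["hand_eye"];f["eye"]=C[:3,3];f["orientation"]=R.from_matrix(C[:3,:3]).as_rotvec()
np.savez("wrist2.npz",**f);cv2.imwrite("pics/wrist2.png",f["img"])
Q=cloud(f);img=f["img"];X,Y,Z=Q[...,0],Q[...,1],Q[...,2]
m=(img.max(-1)<70)&(Z>.305)&(Z<.33)&(abs(X-.612)<.04)&(Y>.04)&(Y<.15)
P=Q[m];print("handle",len(P),np.median(P,0),P.min(0),P.max(0),np.percentile(P,[3,97],axis=0))
print(current_time_s(),p,ft())
```

```text
[-8.13733737 -4.38223004  9.059113  ]
handle 5749 [0.61004266 0.09870248 0.31583233] [0.59676646 0.04000626 0.30529325] [0.62385211 0.14203953 0.31976374] [[0.59864626 0.04712052 0.3085389 ]
 [0.62154286 0.13943174 0.31840569]]
19.125 [0.61195636 0.09720177 0.53477247] [-0.06746167  0.01469439  0.09533317]
```

View pics/wrist2.png

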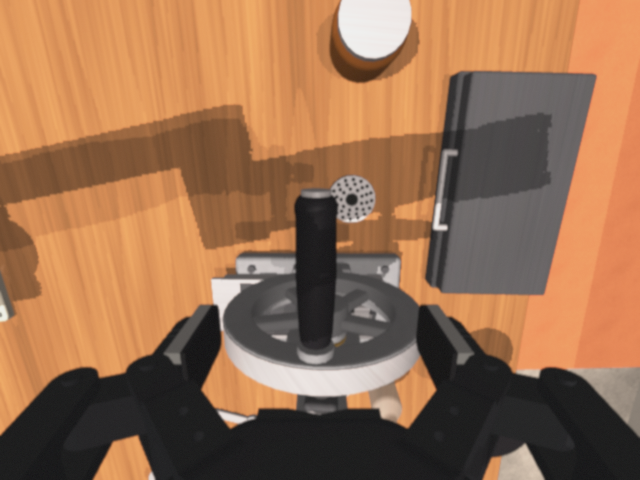

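The wrist view shows the handle rod at columns 297–336 (x≈0.610) and the wheel spanning columns 223–420, so the hub lies slightly further out. Next I grasp the handle and turn the first quarter, adapting to the radial force.

```bash
cat > turn.py <<'E'
import sys,json
from workcell import *
from h import *
def run(th_end,step=.2,vel=.06,gain=.5,K=4500.):
    S=json.load(open("turn.json"));C=np.array(S["C"]);th=S["th"];b=np.array(S["b"])
    while th<th_end-1e-6:
        th=min(th+step,th_end)
        n=np.sin(th)*EX+np.cos(th)*EZ;t=np.cos(th)*EX-np.sin(th)*EZ
        move_linear(C+.07*n,velocity=vel)
        f=ft(2)-b;fr,ftg,fy=f@n,f@t,f@EY
        d=current_tcp_pos()-C;a=np.arctan2(d@EX,d@EZ)
        C=C+gain*np.clip(fr,-20,20)/K*n+0.3*np.clip(fy,-10,10)/K*EY
        print(f"{current_time_s():.2f} th {np.degrees(th):.0f} act {np.degrees(a)%360:.1f} r {np.hypot(d@EX,d@EZ)*1e3:.1f} fr {fr:.1f} ft {ftg:.1f} fy {fy:.1f} w {current_gripper_width()*1e3:.1f}")
        json.dump(dict(C=C.tolist(),th=th,b=b.tolist()),open("turn.json","w"))
        if abs(fr)>30 or abs(ftg)>40: print("STOP");break
E
python3 - <<'E'
from h import *;import json
f=dict(np.load("wrist2.npz"));Q=cloud(f);img=f["img"].astype(int);X,Y,Z=Q[...,0],Q[...,1],Q[...,2]
m=(Z>.15)&(Z<.33)&(Y>.005)&(Y<.034)&(img.max(-1)>80)&(abs(X-.613)<.1);P=Q[m]
print(len(P),np.percentile(P[:,0],[.5,99.5]),P.min(0),P.max(0))
for lo in(.2,.22,.24):
  p=P[abs(P[:,2]-lo-.01)<.01];print(lo,p[:,0].min() if len(p) else 0,p[:,0].max() if len(p) else 0)
from workcell import *
g=np.array([.6100,.0975,.3055])
move_linear(np.array([g[0],g[1],g[2]+.155]),velocity=.12);hold(.1);b=ft()
grasp(45);hold(.1);p=current_tcp_pos();print(current_time_s(),p,b,ft()-b,current_gripper_width())
json.dump(dict(p=p.tolist(),b=b.tolist()),open("g.json","w"))
E
```

```text
8543 [0.53733759 0.69072201] [0.5283847  0.00615232 0.1559022 ] [0.70028118 0.03399904 0.32345022]
0.2 0.5551535411312991 0.6973136760610951
0.22 0.5711184024214816 0.7002811800120466
0.24 0.5283846986574134 0.6678306424800353
20.75 [0.60995506 0.09751051 0.46070067] [-0.59039058  0.61874042  0.27116121] [ 0.20952458 -0.6657453   1.44874105] 0.023814580377894294
```

Run:
```python
import json
from turn import *
g=json.load(open("g.json"));p=np.array(g["p"]);th=-.08
C=p-.07*(np.sin(th)*EX+np.cos(th)*EZ)
json.dump(dict(C=C.tolist(),th=th,b=g["b"]),open("turn.json","w"));print(C,C[2]-.155)
run(.5,step=.145);run(1.5)
```

```text
[0.61554691 0.09735432 0.39092456] 0.23592455507464286
21.12 th 4 act 4.2 r 70.1 fr 0.1 ft 3.7 fy -0.1 w 23.7
21.45 th 12 act 12.5 r 70.1 fr 1.3 ft 4.2 fy -1.5 w 23.5
21.78 th 20 act 20.8 r 70.0 fr 1.0 ft 4.8 fy -0.5 w 23.6
22.12 th 29 act 29.2 r 69.9 fr 1.6 ft 5.5 fy -0.8 w 23.6
22.52 th 40 act 41.0 r 69.9 fr 2.4 ft 5.3 fy -0.5 w 23.3
22.92 th 52 act 52.6 r 69.8 fr 2.2 ft 6.4 fy -0.1 w 23.5
23.32 th 63 act 64.2 r 69.8 fr 1.7 ft 6.7 fy -0.9 w 23.6
23.72 th 74 act 75.8 r 69.8 fr 1.8 ft 6.7 fy -0.6 w 23.4
24.12 th 86 act 87.2 r 69.9 fr 1.8 ft 6.5 fy -0.5 w 23.7
```

Run:
```python
from turn import *
run(2.0,step=.125);run(3.3,step=.15)
```

```text
24.43 th 93 act 93.9 r 69.8 fr 0.5 ft 5.6 fy -0.4 w 23.7
24.73 th 100 act 100.8 r 69.8 fr -0.5 ft 5.0 fy -0.1 w 23.6
25.04 th 107 act 107.6 r 69.9 fr -1.5 ft 3.7 fy -0.7 w 23.4
25.36 th 115 act 114.6 r 70.0 fr -1.4 ft 2.5 fy 0.7 w 23.6
25.70 th 123 act 119.1 r 68.8 fr -4.3 ft -8.2 fy -0.3 w 23.5
26.04 th 132 act 125.4 r 68.3 fr -2.8 ft -13.1 fy 0.2 w 23.8
26.38 th 140 act 133.3 r 68.3 fr 1.5 ft -15.3 fy 0.1 w 23.5
26.73 th 149 act 142.5 r 68.7 fr 5.4 ft -15.0 fy 0.2 w 23.6
27.07 th 158 act 152.7 r 69.2 fr 8.3 ft -12.5 fy 0.9 w 23.6
27.41 th 166 act 163.1 r 69.1 fr 5.8 ft -8.1 fy -0.1 w 23.5
27.75 th 175 act 173.2 r 69.1 fr 3.4 ft -5.8 fy 0.9 w 23.4
28.09 th 183 act 183.4 r 69.1 fr -2.4 ft 1.4 fy 0.6 w 23.7
28.38 th 189 act 189.4 r 69.4 fr -4.6 ft 2.3 fy 1.2 w 23.6
```

Run:
```python
from turn import *
run(5.9,step=.2);run(6.28,step=.13)
hold(.3);S=json.load(open("turn.json"));print(S["C"],current_tcp_pos(),ft()-np.array(S["b"]),current_time_s())
```

```text
28.77 th 201 act 200.8 r 70.0 fr -1.8 ft 1.4 fy 1.9 w 23.6
29.18 th 212 act 212.1 r 70.2 fr -0.2 ft 1.6 fy 2.7 w 24.0
29.57 th 223 act 223.5 r 70.3 fr 0.9 ft -0.1 fy 2.2 w 23.7
29.98 th 235 act 235.1 r 70.3 fr 1.3 ft 0.2 fy 2.0 w 23.7
30.38 th 246 act 246.8 r 70.3 fr 2.1 ft 0.7 fy 0.1 w 23.4
30.77 th 258 act 258.7 r 70.2 fr 3.5 ft 0.1 fy 0.5 w 23.6
31.18 th 269 act 270.3 r 70.1 fr 3.0 ft 0.1 fy -0.5 w 23.5
31.57 th 281 act 281.9 r 70.1 fr 2.2 ft 0.6 fy -1.7 w 23.2
31.98 th 292 act 293.3 r 70.0 fr 0.7 ft 0.4 fy -1.4 w 23.5
32.38 th 304 act 304.3 r 70.0 fr -2.9 ft -0.1 fy -1.6 w 23.9
32.77 th 315 act 315.3 r 70.2 fr -1.5 ft -0.8 fy -1.5 w 23.5
33.17 th 327 act 326.9 r 70.5 fr 0.8 ft -0.4 fy -0.8 w 23.8
33.58 th 338 act 338.5 r 70.6 fr 1.7 ft 1.2 fy -0.3 w 23.5
33.89 th 345 act 345.6 r 70.3 fr 1.9 ft -0.1 fy 0.0 w 23.9
34.21 th 353 act 353.2 r 70.2 fr 1.5 ft 1.7 fy -0.4 w 23.4
34.52 th 360 act 0.1 r 70.0 fr 0.6 ft 1.9 fy -0.7 w 24.1
[0.6155907780787612, 0.0972221950920193, 0.3910395966998654] [0.61566529 0.09728862 0.46101886] [ 4.02476438  0.15401677 -0.07190865] 34.85
```

Run:
```python
from workcell import *
from h import *
release();p=current_tcp_pos();move_linear(p*[1,1,0]+[0,0,.535],velocity=.15)
p=current_tcp_pos();o=current_orientation();f=grab_frame("wrist")
T=np.eye(4);T[:3,:3]=R.from_rotvec(o).as_matrix();T[:3,3]=p
C=T@f["hand_eye"];f["eye"]=C[:3,3];f["orientation"]=R.from_matrix(C[:3,:3]).as_rotvec()
cv2.imwrite("pics/wrist3.png",f["img"])
Q=cloud(f);img=f["img"];X,Y,Z=Q[...,0],Q[...,1],Q[...,2]
m=(img.max(-1)<70)&(Z>.305)&(Z<.33)&(abs(X-.612)<.04)&(Y>.04)&(Y<.15)
P=Q[m];print("handle",len(P),np.median(P,0),np.percentile(P,[3,97],axis=0))
m=(Z>.15)&(Z<.33)&(Y>.005)&(Y<.034)&(img.max(-1)>80)&(abs(X-.613)<.1);P=Q[m];print("wheel",P.min(0),P.max(0))
k=np.load("knob_in.npy")
move_ptp(np.array([k[0],k[1],.5]),ori('y'))
p=current_tcp_pos();f=grab_frame("wrist");cv2.imwrite("pics/wrist4.png",f["img"])
T=np.eye(4);T[:3,:3]=R.from_rotvec(current_orientation()).as_matrix();T[:3,3]=p
C=T@f["hand_eye"];f["eye"]=C[:3,3];f["orientation"]=R.from_matrix(C[:3,:3]).as_rotvec()
Q=cloud(f);img=f["img"];X,Y,Z=Q[...,0],Q[...,1],Q[...,2]
m=(img.max(-1)<70)&(Z>.092)&(Z<.108)&(abs(X-k[0])<.03)&(abs(Y-k[1])<.03);P=Q[m]
print("knob",k,len(P),P.mean(0),P.min(0),P.max(0),current_time_s())
```

```text
handle 5783 [0.61573127 0.09884694 0.31604672] [[0.60443602 0.04737284 0.30883505]
 [0.62732145 0.13926879 0.3186203 ]]
wheel [0.52817893 0.00654817 0.15627898] [0.70022483 0.03399968 0.32347517]
knob [ 0.50946115 -0.0644646   0.23814275] 407 [ 0.50821249 -0.06436978  0.09981662] [ 0.49658338 -0.07710732  0.09267201] [ 0.5213585  -0.05223541  0.1025503 ] 37.8417
```

View pics/wrist3.png

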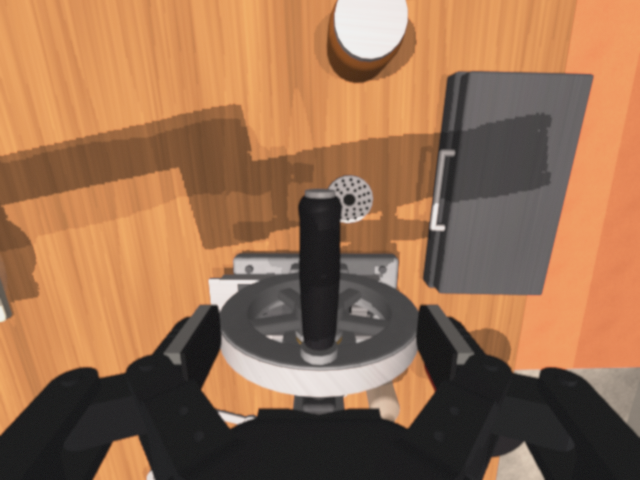

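View pics/wrist4.png

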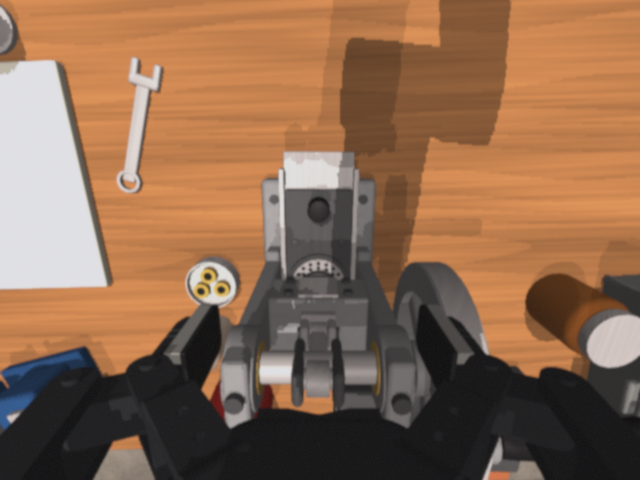

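The handle is back at the top (x 0.6157, hub fit 0.6156). The knob is at (318,208), where it was left. Now I draw the shuttle out.

Run:
```python
from workcell import *
from h import *
k=np.load("knob_in.npy");p0=np.load("knob_out.npy")
s=np.array([k[0],-.0648,.238])
move_linear(s,velocity=.16);hold(.1);b=ft();grasp(40);hold(.1);print(current_time_s(),ft()-b,current_gripper_width(),current_tcp_pos())
L=(s-p0)@EX; U=np.array([np.cos(.031),-np.sin(.031),0])
d=L-.005;move_linear(s-d*U,velocity=.07);hold(.05)
while d<L+.012:
    d+=.0008;move_linear(s-d*U,velocity=.02);f=ft(3)-b
    print(round((L-d)*1e3,1),np.round(f,1),np.round((current_tcp_pos()-p0)*1e3,2))
    if f[0]>7: break
print(current_time_s())
```

```text
40.45 [-0.83737234  1.21763653  2.65367638] 0.024921433295424407 [ 0.50945023 -0.06465332  0.23814436]
4.2 [-0.6  4.   5.6] [ 4.26 -0.24 -0.02]
3.4 [2.  4.3 2.8] [ 3.9  -0.24 -0.02]
2.6 [2.1 4.8 2.9] [ 3.02 -0.2  -0.04]
1.8 [2.5 4.5 2.8] [ 2.25 -0.18 -0.02]
1.0 [1.7 4.4 2.5] [ 1.4  -0.16 -0.02]
0.2 [2.5 4.7 2.6] [ 0.65 -0.13  0.01]
-0.6 [1.6 4.4 2.9] [-0.16 -0.11  0.01]
-1.4 [3.8 4.7 0.7] [-0.58 -0.12 -0.01]
-2.2 [ 5.4  4.1 -1. ] [-0.79 -0.1   0.03]
-3.0 [ 7.7  4.3 -3.3] [-1.04 -0.1   0.03]
44.3333
```

Run:
```python
from workcell import *
from h import *
p=current_tcp_pos();move_linear(p-.0003*EX,velocity=.02);hold(.1);print(ft())
release();hold(.1);move_linear(p*[1,1,0]+[-.001,0,.36],velocity=.2)
p=current_tcp_pos();f=grab_frame("wrist");cv2.imwrite("pics/wrist5.png",f["img"])
T=np.eye(4);T[:3,:3]=R.from_rotvec(current_orientation()).as_matrix();T[:3,3]=p
C=T@f["hand_eye"];f["eye"]=C[:3,3];f["orientation"]=R.from_matrix(C[:3,:3]).as_rotvec()
Q=cloud(f);img=f["img"];X,Y,Z=Q[...,0],Q[...,1],Q[...,2]
m=(img.max(-1)<70)&(Z>.092)&(Z<.108)&(abs(X-.442)<.03)&(abs(Y+.063)<.03);P=Q[m];print("knob",P.mean(0))
hsv=cv2.cvtColor(img,cv2.COLOR_BGR2HSV)
m=(hsv[...,0]>15)&(hsv[...,0]<35)&(hsv[...,1]>90)&(abs(X-.5446)<.02)&(abs(Y+.066)<.02)&(Z>.055)
print("bush",m.sum(),np.median(Q[m],0))
m=(abs(X-.5446)<.033)&(abs(Y+.066)<.033)&(Z>.055)&(hsv[...,1]<60);print("plate z",np.median(Z[m]))
move_linear(p*[1,1,0]+[-.08,0,.42],velocity=.25)
f=grab_frame("side");cv2.imwrite("pics/side5.png",f["img"])
g=grab_frame("top");cv2.imwrite("pics/top5.png",g["img"])
print(current_time_s(),current_ft_force())
```

```text
[ 4.57544935  4.06271827 -0.06021777]
knob [ 0.43854197 -0.06232665  0.09961042]
bush 0 [nan nan nan]
plate z 0.06224914510320989
46.8917 [0.09757118 0.10923477 0.01064794]
  return _methods._mean(a, axis=axis, dtype=dtype,
  ret = um.true_divide(
```

View pics/wrist5.png

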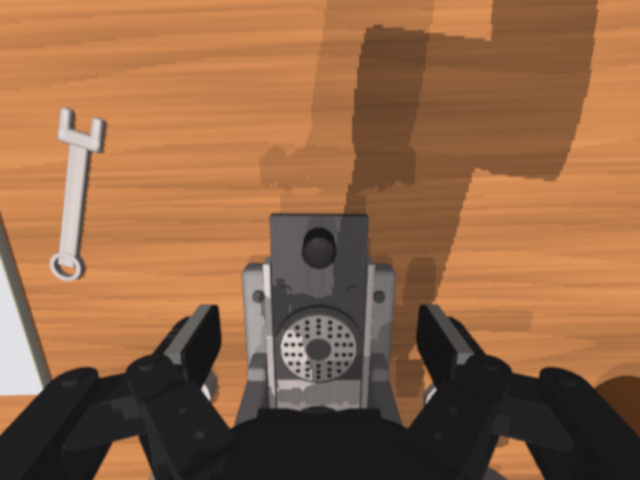

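View pics/side5.png

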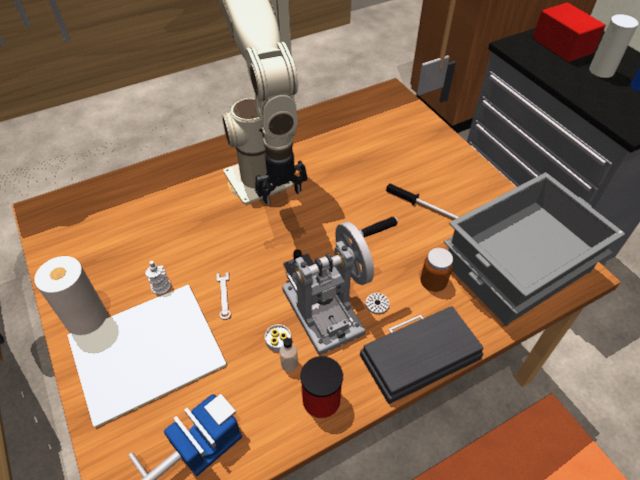

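Run:
```python
import cv2,numpy as np
a=cv2.imread("pics/wrist1.png")[270:400,260:380];b=cv2.imread("pics/wrist5.png")[270:400,260:380]
cv2.imwrite("pics/cmp.png",cv2.resize(np.hstack([a,b]),None,fx=3.2,fy=3.2,interpolation=cv2.INTER_CUBIC))
print(b[349-270-14:349-270+15:2,318-260])
```

```text
[[101 103 109]
 [120 124 130]
 [ 78  79  84]
 [ 61  61  64]
 [ 62  61  64]
 [ 62  61  64]
 [ 61  61  62]
 [ 60  61  62]
 [ 61  61  64]
 [ 60  60  62]
 [ 60  60  63]
 [ 60  61  62]
 [ 65  65  68]
 [ 93  94  99]
 [ 84  85  90]]
```

View pics/cmp.png

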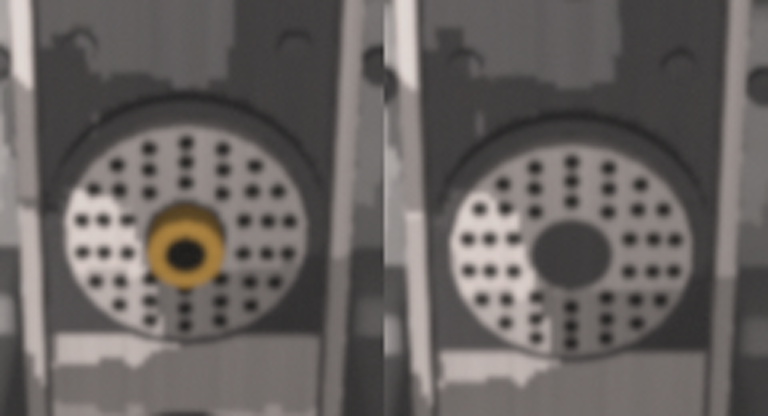

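View pics/top5.png

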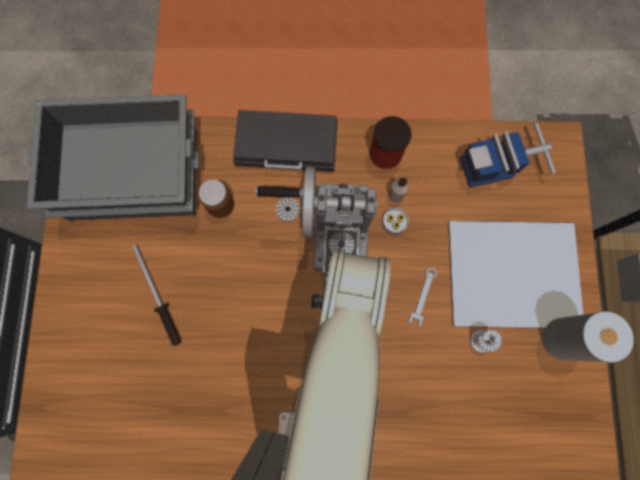

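The bronze is no longer visible: the centre shows a dark disc at (318,349). I'll check its depth before handing in.

Run:
```python
from workcell import *
from h import *
move_ptp(np.array([.441,-.0625,.36]),ori('y'))
p=current_tcp_pos();o=current_orientation();f=grab_frame("wrist")
T=np.eye(4);T[:3,:3]=R.from_rotvec(o).as_matrix();T[:3,3]=p
C=T@f["hand_eye"];f["eye"]=C[:3,3];f["orientation"]=R.from_matrix(C[:3,:3]).as_rotvec()
cv2.imwrite("pics/wrist6.png",f["img"])
Q=cloud(f);X,Y,Z=Q[...,0],Q[...,1],Q[...,2]
ctr=np.array([.542,-.0655])
r=np.hypot(X-ctr[0],Y-ctr[1])
for lo,hi in((0,.004),(.004,.009),(.009,.012),(.014,.03)):
    z=Z[(r>=lo)&(r<hi)];print(lo,hi,len(z),np.round(np.nanpercentile(z,[5,50,95])*1e3,1))
d=dict(np.load("wrist1.npz"));Z0=cloud(d);r=np.hypot(Z0[...,0]-.5446,Z0[...,1]+.0657)
for lo,hi in((0,.004),(.004,.009),(.009,.012),(.014,.03)):
    z=Z0[...,2][(r>=lo)&(r<hi)];print(lo,hi,np.round(np.nanpercentile(z,[5,50,95])*1e3,1))
print(current_time_s())
```

```text
0 0.004 53 [61.7 62.8 63.7]
0.004 0.009 222 [61.7 62.8 63.7]
0.009 0.012 203 [61.5 62.6 63.5]
0.014 0.03 2325 [61.5 62.5 63.5]
0 0.004 [70.3 71.3 72.3]
0.004 0.009 [63.7 71.  72.3]
0.009 0.012 [61.7 66.6 72.1]
0.014 0.03 [61.5 62.5 63.6]
47.4333
```

```bash
python3 -c "
from workcell import *
print(current_ft_force(),current_time_s());print(hand_in())"
```

```text
[ 0.31912914 -0.78932142  0.89600921] 47.4333
the job is handed in; nothing more can be done
None
```

The job is done and handed in at 47.4 s of the 69 s allowed; no verdict was reported.

- **Shuttle in:** it met the back stop after about 67 mm of travel. I pressed to about 14 N at the knob, which is roughly 11 N on the screw, then eased off and let go.
- **Flywheel:** I turned it one full revolution with a 45 N grip, at about 0.5 rad/s on average. The pressing load at the handle peaked at about 15 N, and the sideways (radial) force stayed under about 9 N. Afterwards the handle measured x = 0.6157 against 0.6156 for the fitted shaft centre, so it is at the top within the measuring error.
- **Shuttle out:** I drew it back until I felt the front stop at about 7 N, then released. The knob finished about 1.4 mm nearer the robot than at the start, so the shuttle had probably started just short of that stop.
- **Last checks:**
  - **Bush:** its centre now reads level with the mincer plate, 62.8 mm against 62.5 mm; it read 71 mm before pressing.
  - **Bench:** the other items look unmoved in the last top and side pictures, by eye only.
  - **Gripper:** it was clear of everything.
- **One check disagreed:** my colour search for the bronze found nothing after pressing, because the centre of the plate now shows as a dark disc. I relied on the depth reading for "flush".

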